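Load, cap and index sensor modules for the glue dispenser

TASK

First slide the empty carrier back to the stop at the blue end and press its red lock pin fully down; then stand every white sensor module on the carrier, centred and lengthwise in a black nest outline of its own, and press its orange cap fully home. Once all are loaded and capped, with the carrier still at the blue end, pull the lock pin fully up, slide the carrier right up to the stop at the green end for dispensing, and press the pin fully down again. Leave the other things on the bench where they are.

Things in the scene. Friction and masses are not known exactly. Their poses are not given: they have to be found in the camera images.
- module_a: sensor module, may be absent: upright white plastic box 90 mm long (its x) x 46 mm wide (its y) x 38 mm high, about 180 g with its cap; grip it across the 46 mm width. Origin at the centre of its underside, z up. All modules are alike; either end may point either way. An orange push-on cap (84 x 40 x 14 mm) sits on top, narrower than the body
- cap_a (a joint): how far the orange cap of module_a stands up from home, m: 0 fully home (cap top 52 mm above the underside, no dark neck visible), 0.012 at most (cap top then 64 mm above the underside); held by a detent, about 7 N moves it
- module_b: sensor module, may be absent: upright white plastic box 90 mm long (its x) x 46 mm wide (its y) x 38 mm high, about 180 g with its cap; grip it across the 46 mm width. Origin at the centre of its underside, z up. All modules are alike; either end may point either way. An orange push-on cap (84 x 40 x 14 mm) sits on top, narrower than the body
- cap_b (a joint): how far the orange cap of module_b stands up from home, m: 0 fully home (cap top 52 mm above the underside, no dark neck visible), 0.012 at most (cap top then 64 mm above the underside); held by a detent, about 7 N moves it
- module_c: sensor module, may be absent: upright white plastic box 90 mm long (its x) x 46 mm wide (its y) x 38 mm high, about 180 g with its cap; grip it across the 46 mm width. Origin at the centre of its underside, z up. All modules are alike; either end may point either way. An orange push-on cap (84 x 40 x 14 mm) sits on top, narrower than the body
- cap_c (a joint): how far the orange cap of module_c stands up from home, m: 0 fully home (cap top 52 mm above the underside, no dark neck visible), 0.012 at most (cap top then 64 mm above the underside); held by a detent, about 7 N moves it
- module_d: sensor module, may be absent: upright white plastic box 90 mm long (its x) x 46 mm wide (its y) x 38 mm high, about 180 g with its cap; grip it across the 46 mm width. Origin at the centre of its underside, z up. All modules are alike; either end may point either way. An orange push-on cap (84 x 40 x 14 mm) sits on top, narrower than the body
- cap_d (a joint): how far the orange cap of module_d stands up from home, m: 0 fully home (cap top 52 mm above the underside, no dark neck visible), 0.012 at most (cap top then 64 mm above the underside); held by a detent, about 7 N moves it
- nest0 (a point): nest 0 of the carrier: centre of a black printed outline 56 x 100 mm, level with the aluminium deck's top (42 mm above the bench). z up, y along the rail towards the green end, x across it; the outline is long along y. The nests lie in a row along y, 105 mm apart, nest 0 nearest the blue end; the deck is 130 mm wide, 370 mm long; any module may go in any nest
- nest1 (a point): nest 1 of the carrier: centre of a black printed outline 56 x 100 mm, level with the aluminium deck's top (42 mm above the bench). z up, y along the rail towards the green end, x across it; the outline is long along y. The nests lie in a row along y, 105 mm apart, nest 0 nearest the blue end; the deck is 130 mm wide, 370 mm long; any module may go in any nest
- nest2 (a point): nest 2 of the carrier: centre of a black printed outline 56 x 100 mm, level with the aluminium deck's top (42 mm above the bench). z up, y along the rail towards the green end, x across it; the outline is long along y. The nests lie in a row along y, 105 mm apart, nest 0 nearest the blue end; the deck is 130 mm wide, 370 mm long; any module may go in any nest
- carrier (a joint): travel of the carrier along its rail, m: 0 at the blue loading end, 0.140 at the green dispensing end (both are hard stops); it starts in between; about 4 N moves it when the lock pin is up
- lock_pin (a joint): height of the red lock pin, m: 0 fully down (carrier locked at either end), 0.018 fully up (carrier free); stays where it is left, about 6 N moves it. It starts up, and only goes down at an end of the rail
- pin_knob (a point): centre of the red knob of the lock pin, which is upright on the carrier's deck, 82 mm from nest 2 towards the green end: knob 28 mm across and 24 mm high, its top 12 mm above this point; when down this point is 40 mm above the deck. Axes as the nests'
- tape: bystander, leave alone: roll of yellow tape lying flat, 72 mm across, 25 mm high
- screwdriver: bystander, leave alone: screwdriver lying flat, 180 mm
- brush: bystander, leave alone: brush lying flat, 170 mm
- solvent: bystander, leave alone: white bottle with a red cap, 66 mm across, 160 mm high
- glue_jar: bystander, leave alone: amber jar with a black lid, 72 mm across, 90 mm high
- slab: bystander, leave alone: dark wooden block, 60 x 160 x 30 mm
- wrench: bystander, leave alone: steel wrench lying flat, 170 mm

How it is judged:
By the outcome, as a careful person would: the job done as asked, in the order asked, and still so for the second after the job is handed in, with the robot touching nothing.
Of module_a, module_b, module_c, module_d only 2 to 3 are there at a start; the rules pass over those that are not, and their reading is None.
At some moment in a run one of module_a, module_b, module_c, module_d may be knocked a few centimetres aside while the robot is not near it.
Once in a run the grip may slacken for a moment while it holds something.
It also fails if it takes over 210 s, if anything falls off the work surface, if the arm or the gripper's body presses on something with over 40 N, if the wrist force passes 120 N, or if a joint passes its speed limit or range.

ROBOT

A 7-joint arm with a two-finger parallel gripper is mounted at the origin on the work surface. World frame = base frame: x ahead of the robot, y to its left, z up, the work surface at z = 0. Lengths are in m, angles in rad, forces in N, time in s.
With the tool pointing down it reaches from about 0.425 to 0.925 m from the base axis. Payload 6.8 kg.
Tool frame: the origin (TCP) lies at the very end of the fingers, on their centre line; the grasp point (between the pads) lies 19 mm behind it (grip_point_offset is the distance from the TCP to the grasp point, in m); z points along the fingers, y is the line along which they close (so a half turn about z gives the same grasp; the last joint's range is limited). The gripper opens to 85 mm and grips with 20 to 120 N. Pads are 22 mm wide; open, the fingers measure 114 mm over their backs; the gripper's body (76 mm by 85 mm) begins 54 mm behind the grasp point. The pads swing forward as they close: fully open they stand 13 mm farther back than shut.
Start: joints at [-1.324, 0.477, 0.022, 1.555, -0.011, 1.109, -0.083], TCP at [0.234, 0.633, 0.231] pointing down, gripper open.
Joint ranges: [-2.96, 2.96], [-0.34, 2.1], [-1.41, 1.46], [0.24, 2.44], [-1.37, 4.51], [0.17, 1.92], [-2.96, 2.96]. Speed limits (rad/s): [2.39, 2.39, 3.14, 3.14, 3.14, 3.14, 3.14].

INTERFACE

Orientations are given as a unit quaternion [w, x, y, z].
In Python, from station import * gives the robot as it stands.
- The arm moves only by the tool carry_out, never from a script. Its argument "rows" is text: rows parted by semicolons, each of 4 numbers parted by spaces: the shift along the world's x, y, z in mm, then the turn about the world's z in degrees. In form: dx dy dz yaw; .... A call has 1 to 10 rows; each row shifts and turns the commanded pose from where the row before left it; what a row does not reach is not made up. A row lasts 1/8 s, in which the tool goes at most 62.5 mm and 10.7 degrees, less where a joint would pass 70% of its speed; a pose out of reach is approached as far as the arm can. A call is refused whole if a number of a shift passes 62.5 or a number of a turn 10.7, either way. A call with a gripper value outside its range is refused whole. "claw" is the finger opening in mm, from 0 to 85.4, set as the call begins (left out, the last holds). The fingers move at their own pace and stop on an object; "force" is the grip in N (left out, the last holds). Time passes only in rows, so rows that do not move let the fingers close. It gives the time, the measured TCP pose, the force, the opening and the grip force at its end, in the units of the state.
- get_obs(): the state, without advancing time (a new reading comes with each control period).
- read_camera(name): name is "scene" or "top"; returns a dict with "img" (480x640x3 uint8, blue, green, red), "fov_y" (degrees; the focal length in pixels is half the picture's height over the tangent of half this angle, whatever the lens; pixels are square), "cx", "cy" (the principal point, pixels), "world_to_cam" (4x4, takes a point from world to camera coordinates). Camera axes: x right, y up, looking along -z (the intrinsics and any distortion apply to the point x, -y, -z); pixel columns grow to the right and rows downward; lengths in m; the calibration is good to about 2 mm. A picture is of the moment at which its call begins. There is no depth.
- hand_in(): hands the job in; it is judged then, once.
Trained networks look in the newest picture that a camera, given by its name, has taken for a name from the list of things; names that differ only in an ending like _2 or _b are one class to them, and where a whole thing is asked for, a point or a joint stands for the part that bears it (a point fixed in the world has none). Each returns a list of dicts, best first, with "confidence" (0 to 1); they miss things now and then, are a little off and sometimes report something else, mostly with a low value. They report only what shows in the picture. A call takes as long as a camera call.
- recognise(camera, thing): "centre" ([column, row] in pixels, amid what is visible of it).
- outline_of(camera, thing): "pixels" (480x640 bool, what is visible of it) and "centre" ([column, row] in pixels, amid what is visible of it).
- place_of(camera, thing): "centre" ([column, row] in pixels: a listed point, or the origin of a listed thing).
The state is a dict: "t": time; "q": joint angles; "joint_vel": joint speeds; "joint_torque": joint torques, N m; "eef_pos": TCP position; "tool_rot": TCP orientation; "contact_force": force on the tool from outside, world axes, zero at the start; "torque": the same for the moment, N m; "gripper_width": opening from 0.0 (shut) to 1.0 (fully open); "grasp_force": force on a finger pad.
Only numpy, scipy, OpenCV 4.12 (cv2) and the standard library are available. Lean on these libraries where they do the work, as an engineer would, in place of code of your own. Each camera call takes 0.05 s, during which the arm holds its last target. There are 200 camera calls.

## Working session

There is one attempt and no reset: what is moved stays moved. The work goes in short steps, Python scripts to look and compute and a tool call to move; the robot and the scene stay as the last step left them, time stands still between calls to the robot, and variables do not carry over. Pictures are saved under pics/ and viewed, at most 14 in all, crops included, and the job is handed in when it is done.

Besides the shell and the picture viewer there is one more tool, called after ">>>" as name(argument=value, ...) on one line, values as JSON. carry_out: Moves the arm, as the interface text tells. Its arguments: {"type":"object","properties":{"rows":{"type":"string"},"claw":{"type":"number"},"force":{"type":"number"}},"required":["rows"]}

```bash
mkdir -p pics
cat > h.py <<'E'
from station import *
import numpy as np, cv2
def cam(n,save=None):
    c=read_camera(n)
    if save: cv2.imwrite('pics/'+save,c['img'])
    return c
def ray(c,px):
    f=240/np.tan(np.radians(c['fov_y'])/2)
    M=np.array(c['world_to_cam']);R=M[:3,:3];o=-R.T@M[:3,3]
    d=np.array([(px[0]-c['cx'])/f,-(px[1]-c['cy'])/f,-1])
    return o,R.T@d
def atz(c,px,z):
    o,d=ray(c,px);return o+d*(z-o[2])/d[2]
def tri(c1,p1,c2,p2):
    o1,d1=ray(c1,p1);o2,d2=ray(c2,p2)
    A=np.stack([d1,-d2],1);s=np.linalg.lstsq(A,o2-o1,rcond=None)[0]
    a=o1+d1*s[0];b=o2+d2*s[1];return (a+b)/2,np.linalg.norm(a-b)
def proj(c,p):
    f=240/np.tan(np.radians(c['fov_y'])/2)
    q=np.array(c['world_to_cam'])@np.r_[p,1]
    return np.array([c['cx']-f*q[0]/q[2],c['cy']+f*q[1]/q[2]])
E
python3 - <<'E'
from h import *
np.set_printoptions(precision=4,suppress=True)
C={n:cam(n,n+'0.png') for n in('top','scene')}
for n,c in C.items(): print(n,{k:v for k,v in c.items() if k!='img'})
for t in ['module_a','nest0','nest1','nest2','pin_knob','slab','solvent','glue_jar']:
    for n in C:
        print(t,n,[(np.round(r['centre'],1),round(r['confidence'],2)) for r in place_of(n,t)][:5])
print(get_obs())
E
```

```text
top {'fov_y': 56.967789370782995, 'cx': 309.80622465379554, 'cy': 242.67549809490757, 'world_to_cam': array([[-0.0129, -0.9998, -0.0117,  0.0108],
       [ 0.9895, -0.0145,  0.1439, -0.5573],
       [-0.1441, -0.0097,  0.9895, -1.0848],
       [ 0.    ,  0.    ,  0.    ,  1.    ]])}
scene {'fov_y': 46.117211401681566, 'cx': 328.0396201948567, 'cy': 250.06627709104973, 'world_to_cam': array([[ 0.5865,  0.8098, -0.0149, -0.3232],
       [-0.6908,  0.5097,  0.5128,  0.3467],
       [ 0.4229, -0.2905,  0.8584, -1.5631],
       [ 0.    ,  0.    ,  0.    ,  1.    ]])}
module_a top [(array([362.9, 280.3]), 0.95), (array([432.1, 293.7]), 0.89), (array([125.5, 228.2]), 0.5)]
module_a scene [(array([182.8, 296.3]), 0.97), (array([256.7, 268.5]), 0.83)]
nest0 top [(array([312.5, 217.2]), 0.91), (array([274.2, 218.7]), 0.83), (array([358.3, 222.2]), 0.72), (array([268.4, 164.6]), 0.43)]
nest0 scene [(array([377.7, 256.4]), 0.81), (array([339.5, 275.8]), 0.73), (array([186.3, 296.8]), 0.31)]
nest1 top [(array([312.5, 217.2]), 0.91), (array([274.2, 218.7]), 0.83), (array([358.3, 222.2]), 0.72), (a
[... 594 characters left out ...]
[(array([491.6, 218.9]), 0.97)]
solvent scene [(array([161.2, 409. ]), 0.76)]
glue_jar top [(array([125.7, 226.4]), 0.88)]
glue_jar scene [(array([497.7, 181.6]), 0.8)]
{'t': 0.9, 'q': array([-1.3241,  0.477 ,  0.0224,  1.5554, -0.0115,  1.1093, -0.0831]), 'joint_vel': array([-0.001 , -0.0003, -0.0013,  0.0012,  0.0003,  0.0001, -0.0005]), 'joint_torque': array([  0.0005, -59.6311,   1.6064, -28.1549,   0.0124,   0.0016,
        -0.    ]), 'eef_pos': array([0.2345, 0.633 , 0.2313]), 'tool_rot': array([-0.    ,  0.1765,  0.9843,  0.    ]), 'contact_force': array([ 0.919 , -0.4647, -0.7679]), 'torque': array([-0.0133, -0.0603, -0.0586]), 'grasp_force': 0.0, 'gripper_width': 1.0002599096529265}
```

View pics/top0.png

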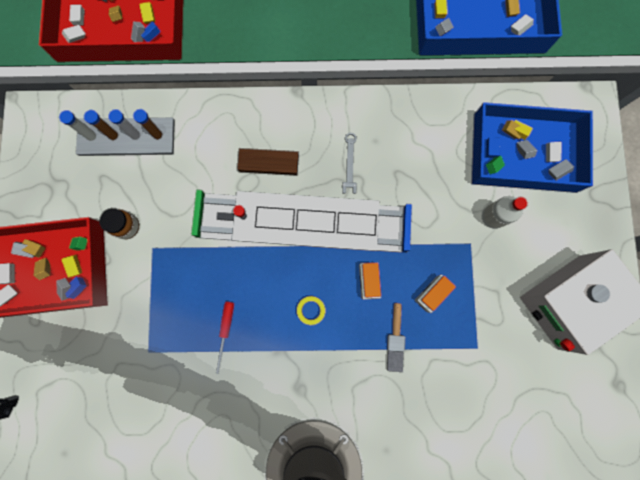

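View pics/scene0.png

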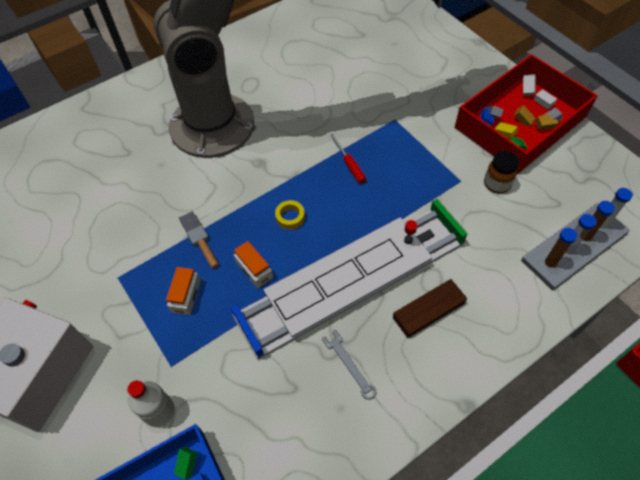

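The top view shows two modules, at (370,280) and (436,293). The nests are at (275,218), (316,221) and (357,223), and the knob at (239,211). The green stop is at x≈198 and the blue stop at x≈407. The scene view agrees with this.

```bash
cat >> h.py <<'E'
def blobs(c,thing='orange',amin=60):
    hsv=cv2.cvtColor(c['img'],cv2.COLOR_BGR2HSV)
    lo,hi={'orange':((6,150,120),(17,255,255)),'red':((0,150,90),(4,255,255))}[thing]
    m=cv2.inRange(hsv,lo,hi)
    if thing=='red': m|=cv2.inRange(hsv,(174,150,90),(180,255,255))
    n,l,s,ce=cv2.connectedComponentsWithStats(m)
    return [(ce[i],s[i],(l==i)) for i in range(1,n) if s[i][4]>=amin]
E
python3 - <<'E'
from h import *
np.set_printoptions(precision=4,suppress=True)
C={n:cam(n) for n in('top','scene')}
t,s=C['top'],C['scene']
for n in C:
  for k,a in(('orange',60),('red',40)):
    for ce,st,m in blobs(C[n],k,a):
      w=atz(C[n],ce,.06); print(n,k,ce,st,w[:2])
P={}
for n in C:
  for k in ['nest0','module_a','pin_knob']:
    P[n,k]=[r['centre'] for r in place_of(n,k)]
for k in ['nest0','module_a','pin_knob']:
  for a in P['top',k]:
    for b in P['scene',k]:
      p,e=tri(t,a,s,b)
      if e<.012: print(k,np.round(a),np.round(b),p,'gap',e)
# nest outlines / orange corners by min area rect in top
for ce,st,m in blobs(t):
  r=cv2.minAreaRect(np.argwhere(m)[:,::-1].astype(np.float32)); bx=cv2.boxPoints(r)
  q=[atz(t,b,.06)[:2] for b in bx]; print('rect',ce,r,np.array(q).round(4).tolist())
# stops
print('green/blue', atz(t,(198,214),.03),atz(t,(407,227),.03))
for nm,th in(('tape','tape'),('wrench','wrench'),('brush','brush'),('screwdriver','screwdriver'),('slab','slab')):
  try:
    a=place_of('top',nm)[0]['centre'];print(nm,atz(t,a,0.01))
  except IndexError: pass
E
```

```text
top orange [371.     279.3287] [363 263  17  34 505] [ 0.461  -0.1467]
top orange [437.9654 292.8519] [422 277  33  33 520] [ 0.4257 -0.3094]
top red [112.8626  22.4629] [  39    0  136   47 3873] [1.1652 0.5288]
top red [519.9407 203.0763] [514 198  13  12 118] [ 0.6475 -0.5274]
top red [238.6444 210.6111] [234 206  11  11  90] [0.6391 0.182 ]
top red [ 45.5369 268.6933] [   0  218   93   99 5187] [0.4986 0.6632]
top red [226.3097 318.4552] [220 302  13  35 268] [0.3704 0.2094]
top red [568.725  344.4875] [563 339  12  12  80] [ 0.2983 -0.6158]
scene orange [250.7679 257.7585] [235 242  33  32 530] [ 0.4614 -0.1494]
scene orange [179.4973 284.6655] [167 268  26  34 559] [ 0.4264 -0.3122]
scene red [528.1759 110.0761] [ 460   54  137  100 2496] [0.5136 0.6826]
scene red [538.      88.4146] [535  84  10  10  41] [0.4729 0.7628]
scene red [353.722  167.5022] [344 155  21  26 223] [0.3928 0.1946]
scene red [411.163  224.9457] [406 220  12  10  92] [0.6083 0.1985]
scene red [636.5217 350.1884] [633 343   7  15  69] [1.1138 0.3691]
scene red [135.3061 388.0255] [128 381  16  16 196] [ 0.5
[... 413 characters left out ...]
2387971
pin_knob [243. 210.] [409. 226.] [0.6294 0.1641 0.1097] gap 0.004949233488982952
rect [371.     279.3287] ((371.0235290527344, 279.3058776855469), (33.28628158569336, 15.185907363891602), 85.60128784179688) [[0.501, -0.1262], [0.5033, -0.1637], [0.4216, -0.1672], [0.4192, -0.13]]
rect [437.9654 292.8519] ((437.93975830078125, 292.87261962890625), (15.755059242248535, 32.87102127075195), 42.87890625) [[0.41, -0.2672], [0.4681, -0.325], [0.4414, -0.3517], [0.3837, -0.2939]]
green/blue [0.6385 0.2929 0.03  ] [ 0.596  -0.2475  0.03  ]
tape [0.3914 0.0059 0.01  ]
wrench [ 0.774  -0.1127  0.01  ]
brush [ 0.3186 -0.2112  0.01  ]
screwdriver [0.3291 0.2246 0.01  ]
slab [0.7811 0.1135 0.01  ]
```

Run:
```python
from h import *
np.set_printoptions(precision=4,suppress=True)
t,s=cam('top'),cam('scene')
f=lambda c,k,near,a=40:min(blobs(c,k,a),key=lambda b:np.hypot(*(b[0]-near)))[0]
for nm,k,a,b in(('knob','red',(239,211),(411,225)),('m1','orange',(371,279),(250,258)),('m2','orange',(438,293),(179,285))):
  print(nm,*tri(t,f(t,k,a),s,f(s,k,b)))
# nest outlines: inner light regions bounded by dark lines
for n,c,z in(('top',t,.042),('scene',s,.042)):
  g=cv2.resize(cv2.cvtColor(c['img'],cv2.COLOR_BGR2GRAY),None,fx=4,fy=4,interpolation=cv2.INTER_CUBIC)
  b=cv2.adaptiveThreshold(g,255,0,cv2.THRESH_BINARY,61,12)
  k,l,st,ce=cv2.connectedComponentsWithStats(b,connectivity=4)
  for i in range(1,k):
    if 6000<st[i][4]<20000:
      p=ce[i]/4-.375
      r=cv2.minAreaRect(np.argwhere(l==i)[:,::-1].astype(np.float32))
      w=np.array([atz(c,q/4-.375,z)[:2] for q in cv2.boxPoints(r)])
      e=[np.linalg.norm(w[j]-w[j-1]) for j in(1,2)]
      d=w[1]-w[0] if e[0]>e[1] else w[2]-w[1]
      if .03<min(e)<.07 and .07<max(e)<.12: print(n,p,atz(c,p,z),e,'ang',np.degrees(np.arctan2(d[1],d[0])))
```

```text
knob [0.6288 0.1741 0.1069] 0.00050051372751368
m1 [ 0.4606 -0.148   0.0578] 0.0022041436917757725
m2 [ 0.4254 -0.3111  0.0575] 0.001956176424432801
top [274.6408 217.7615] [0.623  0.0924 0.042 ] [np.float64(0.04627109400482634), np.float64(0.09058468182083595)] ang -94.38235390755693
top [315.3529 220.5704] [ 0.6141 -0.0118  0.042 ] [np.float64(0.046147924267854946), np.float64(0.09115182506869647)] ang -94.5946609396577
top [356.2638 223.3772] [ 0.6052 -0.1161  0.042 ] [np.float64(0.045874450662324116), np.float64(0.09064404849311762)] ang -94.84520105472116
scene [378.1141 256.5478] [0.6218 0.0911 0.042 ] [np.float64(0.09565486502469372), np.float64(0.04741532973899841)] ang 85.55803736661184
scene [339.2075 277.6399] [ 0.6129 -0.0131  0.042 ] [np.float64(0.09513425293066351), np.float64(0.04749346629904509)] ang 85.50074682073738
scene [632.2191 298.2481] [1.0319 0.4702 0.042 ] [np.float64(0.04445794247716173), np.float64(0.08506248564705689)] ang -51.62009068799074
scene [298.5621 299.6699] [ 0.6041 -0.1175  0.042 ] [np.float64(0.09366485800940508), np.float64(0.04724349063633579)] ang 85.65210364948132
```

>>> carry_out(rows="40 -45 0 -7.4;40 -45 0 -7.4;40 -45 0 -7.4;40 -45 0 -7.4")

```text
t: 2.15
eef_pos: [0.3957, 0.4515, 0.2316]
tool_rot: [0.0, 0.424, 0.906, 0.0]
contact_force: [0.4, 0.8, -0.4]
gripper_width: 1.0
grasp_force: 0.0
```

>>> carry_out(rows="39 -46 0 -7.5;39 -46 0 -7.5;39 -46 0 -7.5;39 -46 0 -7.5;39 -46 0 -7.5;39 -47 0 -7.5;0 0 -50 0;0 0 -30 0;0 0 0 0", claw=85, force=40)

```text
t: 3.28
eef_pos: [0.6267, 0.1757, 0.1489]
tool_rot: [-0.001, 0.737, 0.676, -0.002]
contact_force: [0.1, 0.2, 0.3]
gripper_width: 0.997
grasp_force: 0.0
```

>>> carry_out(rows="2 -2 -40 0;0 0 -28 0;0 0 0 0")

```text
t: 3.65
eef_pos: [0.6299, 0.1742, 0.083]
tool_rot: [-0.0, 0.737, 0.676, -0.001]
contact_force: [0.1, -0.1, -0.8]
gripper_width: 0.995
grasp_force: 0.0
```

>>> carry_out(rows="0 0 0 0;0 0 0 0;0 0 0 0;0 0 0 0;0 0 0 0", claw=15, force=40)

```text
t: 4.28
eef_pos: [0.6292, 0.1744, 0.0838]
tool_rot: [-0.001, 0.737, 0.676, -0.001]
contact_force: [-5.4, 0.2, 5.6]
gripper_width: 0.314
grasp_force: 40.1
```

>>> carry_out(rows="-1.3 -15 0 0;-1.3 -15 0 0;-1.3 -15 0 0;0 0 0 0")

```text
t: 4.78
eef_pos: [0.6253, 0.1281, 0.0838]
tool_rot: [-0.001, 0.737, 0.676, -0.001]
contact_force: [-5.3, -1.9, 4.6]
gripper_width: 0.309
grasp_force: 40.0
```

>>> carry_out(rows="-0.9 -10 0 0;-0.9 -10 0 0;0 0 0 0")

```text
t: 5.15
eef_pos: [0.6241, 0.115, 0.0838]
tool_rot: [-0.003, 0.736, 0.677, 0.002]
contact_force: [-3.0, 11.0, 2.5]
gripper_width: 0.311
grasp_force: 39.7
```

>>> carry_out(rows="0 0 -6 0;0 0 -6 0;0 0 -6 0;0 0 -2 0;0 0 0 0")

```text
t: 5.78
eef_pos: [0.6244, 0.1151, 0.068]
tool_rot: [-0.003, 0.736, 0.677, 0.003]
contact_force: [-16.2, 8.9, 36.8]
gripper_width: 0.312
grasp_force: 43.5
```

>>> carry_out(rows="0 0 4 0;0 0 0 0;0 0 0 0;0 0 0 0", claw=85)

```text
t: 6.28
eef_pos: [0.6247, 0.1085, 0.0668]
tool_rot: [0.0, 0.737, 0.676, -0.0]
contact_force: [1.0, -0.1, -0.8]
gripper_width: 0.993
grasp_force: 0.0
```

>>> carry_out(rows="0 0 30 0;0 0 20 0;0 0 0 0;0 0 0 0;0 0 0 0", claw=0)

```text
t: 6.9
eef_pos: [0.6241, 0.1089, 0.1163]
tool_rot: [-0.0, 0.737, 0.676, -0.001]
contact_force: [-0.2, 0.2, 0.0]
gripper_width: 0.001
grasp_force: 0.0
```

>>> carry_out(rows="0 6 -10 0;0 0 -10 0;0 0 -4 0;0 0 -4 0;0 0 0 0")

```text
t: 7.52
eef_pos: [0.6249, 0.1157, 0.0936]
tool_rot: [-0.001, 0.737, 0.676, 0.001]
contact_force: [-14.8, 0.3, 39.0]
gripper_width: -0.0
grasp_force: 19.7
```

>>> carry_out(rows="0 0 50 0;-20 30 50 -9;-45 30 20 -10.5;-50 30 0 -10.5;-50 30 0 -10.5;0 0 0 0", claw=85)

```text
t: 8.28
eef_pos: [0.4595, 0.2364, 0.2085]
tool_rot: [-0.001, 0.922, 0.388, -0.001]
contact_force: [1.2, -0.4, 0.2]
gripper_width: 0.996
grasp_force: 0.0
```

```bash
cat > look.py <<'E'
from h import *
import sys
np.set_printoptions(precision=4,suppress=True)
t,s=cam('top',sys.argv[1]+'t.png'),cam('scene',sys.argv[1]+'s.png')
for a in blobs(t,'orange',60):
  for b in blobs(s,'orange',60):
    p,e=tri(t,a[0],s,b[0])
    if e<.01 and 0<p[2]<.2:
      o=[]
      for c,m in((t,a[2]),(s,b[2])):
        w=np.array([atz(c,q[::-1],p[2])[:2] for q in np.argwhere(m)]); r=cv2.minAreaRect((w*1000).astype(np.float32)); o+=[np.round(r[1],1),round(r[2],1)]
      x,y=np.round(a[0]),0
      print('orange',a[0],b[0],p,'gap',round(e,4),*o)
for a in blobs(t,'red',30):
  for b in blobs(s,'red',30):
    p,e=tri(t,a[0],s,b[0])
    if e<.005 and .06<p[2]<.13 and .5<p[0]<.72 and abs(p[1])<.35: print('knob',p,e)
for n,c,z in(('top',t,.042),('scene',s,.042)):
  g=cv2.resize(cv2.cvtColor(c['img'],cv2.COLOR_BGR2GRAY),None,fx=4,fy=4,interpolation=cv2.INTER_CUBIC)
  b=cv2.adaptiveThreshold(g,255,0,cv2.THRESH_BINARY,61,12)
  k,l,st,ce=cv2.connectedComponentsWithStats(b,connectivity=4)
  for i in range(1,k):
    if 6000<st[i][4]<20000:
      p=ce[i]/4-.375; w=atz(c,p,z)
      if .5<w[0]<.72 and abs(w[1])<.35: print(n,'nest?',p,w)
E
python3 look.py a; cp pics/at.png pics/a_t.png
```

```text
orange [371.     279.3505] [250.8261 257.7883] [ 0.4606 -0.1479  0.0575] gap 0.002 [81.9 37.8] 2.4 [81.9 38.4] 2.7
orange [437.9654 292.8519] [179.5258 284.672 ] [ 0.4253 -0.3111  0.0572] gap 0.002 [37.7 82. ] 45.1 [37.3 82.2] 45.3
knob [0.6238 0.115  0.0901] 9.741841729842864e-05
top nest? [297.6398 219.3568] [0.6179 0.0335 0.042 ]
top nest? [338.4775 222.1742] [ 0.609  -0.0708  0.042 ]
top nest? [379.778 224.978] [ 0.6001 -0.1759  0.042 ]
scene nest? [356.3161 268.3942] [0.6169 0.0322 0.042 ]
scene nest? [316.453  290.0047] [ 0.608  -0.0721  0.042 ]
scene nest? [274.7327 312.6137] [ 0.5991 -0.1767  0.042 ]
```

>>> carry_out(rows="0 -48 0 -5.4;0 -48 0 -5.4;0 -48 0 -5.4;0 -48 0 -5.4;0 -48 0 -5.4;0 -48 0 -5.4;0 -48 0 -5.4;1 -48 0 -5.4;0 0 -60 0;0 0 -40 0")

```text
t: 9.62
eef_pos: [0.4641, -0.154, 0.1076]
tool_rot: [0.001, 1.0, 0.017, -0.0]
contact_force: [0.0, 0.7, -0.0]
gripper_width: 0.997
grasp_force: 0.0
```

>>> carry_out(rows="0 0 0 0;0 0 0 0")

```text
t: 9.88
eef_pos: [0.4653, -0.1526, 0.1106]
tool_rot: [0.001, 1.0, 0.018, 0.001]
contact_force: [-0.8, -0.1, 0.3]
gripper_width: 1.001
grasp_force: 0.0
```

```bash
python3 look.py b|grep orange
```

```text
orange [437.9654 292.8519] [179.5453 284.698 ] [ 0.4253 -0.3111  0.0571] gap 0.002 [37.7 82. ] 45.1 [37.4 82.3] 45.3
```

>>> carry_out(rows="-4.5 4.5 -20 0;0 0 -30 0;0 0 -30 0;0 0 -20 0;0 0 -5 0;0 0 0 0")

```text
t: 10.72
eef_pos: [0.461, -0.1466, 0.0053]
tool_rot: [0.0, 1.0, 0.019, 0.001]
contact_force: [-0.3, -0.7, 0.2]
gripper_width: 0.992
grasp_force: 0.0
```

>>> carry_out(rows="0 0 0 0;0 0 0 0;0 0 0 0;0 0 0 0;0 0 0 0", claw=35, force=50)

```text
t: 11.35
eef_pos: [0.4607, -0.1468, 0.0052]
tool_rot: [0.0, 1.0, 0.019, 0.001]
contact_force: [-1.2, 0.3, 7.4]
gripper_width: 0.533
grasp_force: 50.6
```

>>> carry_out(rows="0 0 20 0;0 0 40 0;0 0 40 0;0 0 20 0;0 0 0 0")

```text
t: 11.98
eef_pos: [0.4608, -0.1463, 0.1254]
tool_rot: [-0.0, 1.0, 0.019, 0.001]
contact_force: [-0.8, -0.3, -2.6]
gripper_width: 0.528
grasp_force: 52.6
```

>>> carry_out(rows="17.4 -3.7 0 10.4;17.4 -3.7 0 10.4;17.4 -3.7 0 10.4;17.4 -3.7 0 10.4;17.4 -3.7 0 10.4;17.4 -3.7 0 10.4;17.4 -3.7 0 10.4;17.2 -3.7 0 10.2;0 0 0 0")

```text
t: 13.1
eef_pos: [0.5989, -0.176, 0.1226]
tool_rot: [-0.001, 0.737, 0.676, -0.0]
contact_force: [-0.3, -0.6, -1.5]
gripper_width: 0.528
grasp_force: 52.4
```

>>> carry_out(rows="0.5 0 -40 0;0 0 -25 0;0 0 -7 0;0 0 -3 0;0 0 0 0")

```text
t: 13.72
eef_pos: [0.5999, -0.1762, 0.0501]
tool_rot: [0.0, 0.737, 0.676, 0.0]
contact_force: [-0.6, -0.1, -2.0]
gripper_width: 0.527
grasp_force: 52.4
```

>>> carry_out(rows="0 0 -2 0;0 0 -1 0;0 0 0 0")

```text
t: 14.1
eef_pos: [0.6, -0.1761, 0.0473]
tool_rot: [0.0, 0.736, 0.676, 0.001]
contact_force: [-1.7, 1.4, 5.5]
gripper_width: 0.531
grasp_force: 53.1
```

>>> carry_out(rows="0 0 0 0;0 0 0 0;0 0 0 0;0 0 30 0;0 0 40 0;0 0 0 0", claw=75)

```text
t: 14.85
eef_pos: [0.6018, -0.177, 0.1195]
tool_rot: [0.003, 0.737, 0.676, 0.002]
contact_force: [-0.1, 0.2, -1.3]
gripper_width: 0.877
grasp_force: 0.0
```

>>> carry_out(rows="0 0 0 0;0 0 0 0;0 0 0 0;0 0 0 0;0 0 -5 0;0 0 -5 0;0 0 0 0", claw=0)

```text
t: 15.72
eef_pos: [0.5991, -0.1759, 0.1057]
tool_rot: [-0.0, 0.736, 0.677, -0.0]
contact_force: [0.2, -0.1, 0.4]
gripper_width: -0.002
grasp_force: 0.0
```

>>> carry_out(rows="0.5 0 -4 0;0 0 -4 0;0 0 -4 0;0 0 -2 0;0 0 0 0")

```text
t: 16.35
eef_pos: [0.6004, -0.1762, 0.094]
tool_rot: [0.0, 0.737, 0.676, 0.001]
contact_force: [-4.2, 2.2, 12.5]
gripper_width: -0.005
grasp_force: 6.8
```

>>> carry_out(rows="0 0 -2 0;0 0 -1 0;0 0 0 0")

```text
t: 16.73
eef_pos: [0.6006, -0.1763, 0.0937]
tool_rot: [0.0, 0.737, 0.676, 0.001]
contact_force: [-12.6, 4.0, 35.0]
gripper_width: 0.0
grasp_force: 17.6
```

>>> carry_out(rows="0 0 40 0;0 0 50 0;0 40 20 0;-20 60 0 0;-20 60 0 0;-20 60 0 0;0 0 0 0", claw=85)

```text
t: 17.6
eef_pos: [0.5393, 0.048, 0.1991]
tool_rot: [-0.001, 0.733, 0.68, 0.001]
contact_force: [0.6, -0.9, 0.4]
gripper_width: 0.996
grasp_force: 0.0
```

```bash
python3 look.py c; python3 -c "
import cv2,numpy as np
t=cv2.imread('pics/ct.png')[170:340,260:480];s=cv2.imread('pics/cs.png')[220:350,140:360]
cv2.imwrite('pics/c2.png',np.vstack([cv2.resize(t,(776,600))[:0],cv2.resize(t,(528,300*170*2//255)) if 0 else cv2.resize(t,None,fx=2,fy=2),cv2.resize(s,None,fx=2,fy=2)]))"
```

```text
orange [382.5822 221.1307] [272.5471 303.476 ] [ 0.6004 -0.1765  0.0901] gap 0.0016 [81.8 37.1] 84.9 [82.  38.3] 85.1
orange [437.9654 292.8519] [179.6088 284.6982] [ 0.4254 -0.3111  0.0571] gap 0.0018 [37.7 82. ] 45.1 [37.6 82.9] 45.3
top nest? [338.651  222.1719] [ 0.609  -0.0713  0.042 ]
scene nest? [356.4267 268.3266] [0.6169 0.0325 0.042 ]
scene nest? [316.3503 290.0782] [ 0.608  -0.0724  0.042 ]Traceback (most recent call last):
  File "<string>", line 4, in <module>
    cv2.imwrite('pics/c2.png',np.vstack([cv2.resize(t,(776,600))[:0],cv2.resize(t,(528,300*170*2//255)) if 0 else cv2.resize(t,None,fx=2,fy=2),cv2.resize(s,None,fx=2,fy=2)]))
                              ~~~~~~~~~^^^^^^^^^^^^^^^^^^^^^^^^^^^^^^^^^^^^^^^^^^^^^^^^^^^^^^^^^^^^^^^^^^^^^^^^^^^^^^^^^^^^^^^^^^^^^^^^^^^^^^^^^^^^^^^^^^^^^^^^^^^^^^^^^^^^^^
    return _nx.concatenate(arrs, 0, dtype=dtype, casting=casting)
           ~~~~~~~~~~~~~~~^^^^^^^^^^^^^^^^^^^^^^^^^^^^^^^^^^^^^^^
ValueError: all the input array dimensions except for the concatenation axis must match exactly, but along dimension 1, the array at index 0 has size 776 and the array at index 1 has size 440
```

>>> carry_out(rows="-14 -45 0 6.2;-14 -45 0 6.2;-14 -45 0 6.2;-14 -45 0 6.2;-14 -45 0 6.2;-14 -45 0 6.2;-15 -45 0 6.2;-15 -44 0 6.2;0 0 -50 0;0 0 0 0")

```text
t: 18.95
eef_pos: [0.4233, -0.3179, 0.1468]
tool_rot: [-0.003, 0.387, 0.922, -0.0]
contact_force: [-0.3, 0.8, 0.2]
gripper_width: 0.996
grasp_force: 0.0
```

>>> carry_out(rows="0 0 -40 0;0 0 0 0;0 0 0 0")

```text
t: 19.32
eef_pos: [0.4275, -0.3179, 0.1111]
tool_rot: [0.001, 0.385, 0.923, -0.0]
contact_force: [0.2, -0.2, 0.4]
gripper_width: 0.998
grasp_force: 0.0
```

>>> carry_out(rows="-2 7 -20 0;0 0 -30 0;0 0 -30 0;0 0 -20 0;0 0 -6 0;0 0 0 0")

```text
t: 20.08
eef_pos: [0.4256, -0.3107, 0.0045]
tool_rot: [0.001, 0.385, 0.923, 0.0]
contact_force: [-0.6, -0.6, 0.7]
gripper_width: 0.998
grasp_force: 0.0
```

>>> carry_out(rows="0 0 0 0;0 0 0 0;0 0 0 0;0 0 0 0;0 0 0 0", claw=35, force=50)

```text
t: 20.7
eef_pos: [0.4253, -0.3106, 0.0043]
tool_rot: [0.001, 0.385, 0.923, 0.0]
contact_force: [0.1, 1.0, 7.0]
gripper_width: 0.532
grasp_force: 51.9
```

>>> carry_out(rows="0 0 20 0;0 0 40 0;0 0 50 0;0 0 20 0;0 0 0 0")

```text
t: 21.32
eef_pos: [0.4257, -0.3106, 0.1348]
tool_rot: [0.002, 0.385, 0.923, 0.0]
contact_force: [0.1, -0.1, -0.9]
gripper_width: 0.533
grasp_force: 51.6
```

>>> carry_out(rows="23 30 0 -6.2;23 30 0 -6.2;23 30 0 -6.2;23 30 0 -6.2;23 30 0 -6.2;23 30 0 -6.2;23 30 0 -6.2;22 29 0 -6.2;0 0 0 0;0 0 0 0")

```text
t: 22.58
eef_pos: [0.6065, -0.0717, 0.1319]
tool_rot: [-0.001, 0.736, 0.677, -0.001]
contact_force: [-0.7, -0.6, -2.0]
gripper_width: 0.53
grasp_force: 51.6
```

>>> carry_out(rows="2 0 -40 0;0 0 -30 0;0 0 -9 0;0 0 -3 0;0 0 0 0")

```text
t: 23.2
eef_pos: [0.6103, -0.0717, 0.0523]
tool_rot: [0.001, 0.737, 0.676, 0.001]
contact_force: [0.1, -0.3, -1.1]
gripper_width: 0.534
grasp_force: 51.6
```

>>> carry_out(rows="-1.5 0 -3 0;0 0 -2 0;0 0 -1 0;0 0 0 0")

```text
t: 23.7
eef_pos: [0.6084, -0.0711, 0.0463]
tool_rot: [-0.0, 0.736, 0.677, 0.0]
contact_force: [-3.3, 0.6, 6.5]
gripper_width: 0.531
grasp_force: 52.7
```

>>> carry_out(rows="0 0 0 0;0 0 0 0;0 0 0 0;0 0 30 0;0 0 40 0;0 0 0 0", claw=75)

```text
t: 24.45
eef_pos: [0.6105, -0.0718, 0.1184]
tool_rot: [0.002, 0.737, 0.676, 0.002]
contact_force: [0.4, -0.3, 0.5]
gripper_width: 0.878
grasp_force: 0.0
```

>>> carry_out(rows="0 0 0 0;0 0 0 0;0 0 0 0;0 0 0 0;0 0 -5 0;0 0 -4 0;0 0 -4 0;0 0 -4 0;0 0 -4 0;0 0 0 0", claw=0)

```text
t: 25.7
eef_pos: [0.6081, -0.0712, 0.0943]
tool_rot: [-0.0, 0.736, 0.676, 0.0]
contact_force: [-1.2, 0.8, 2.3]
gripper_width: -0.001
grasp_force: 0.9
```

>>> carry_out(rows="0 0 -2 0;0 0 -2 0;0 0 0 0")

```text
t: 26.08
eef_pos: [0.6085, -0.0712, 0.0938]
tool_rot: [-0.001, 0.737, 0.676, 0.001]
contact_force: [-12.2, 3.3, 33.0]
gripper_width: -0.0
grasp_force: 16.0
```

>>> carry_out(rows="0 0 40 0;0 0 50 0;0 40 20 0;-20 60 0 0;-40 60 0 0;-40 60 0 0;0 0 0 0", claw=85)

```text
t: 26.95
eef_pos: [0.5163, 0.1377, 0.1998]
tool_rot: [-0.001, 0.733, 0.68, -0.0]
contact_force: [0.4, -0.8, 0.3]
gripper_width: 0.996
grasp_force: 0.0
```

```bash
python3 look.py d; python3 -c "
import cv2,numpy as np
t=cv2.imread('pics/dt.png')[170:320,200:460];s=cv2.imread('pics/ds.png')[200:350,210:470]
cv2.imwrite('pics/d2.png',cv2.resize(np.vstack([t,s]),None,fx=2,fy=2,interpolation=2))"
```

```text
orange [339.5614 218.3883] [315.9441 279.9572] [ 0.6088 -0.0714  0.0903] gap 0.0011 [81.4 37.2] 85.1 [83.4 38.2] 85.0
orange [382.6151 221.1409] [272.6198 303.408 ] [ 0.6003 -0.1764  0.0903] gap 0.0013 [81.6 37.1] 84.9 [82.  38.3] 85.2
knob [0.6238 0.1151 0.0903] 0.00012335737896115436
top nest? [297.7813 219.3616] [0.6179 0.0331 0.042 ]
scene nest? [356.1305 268.4791] [0.6168 0.0317 0.042 ]
```

View pics/d2.png

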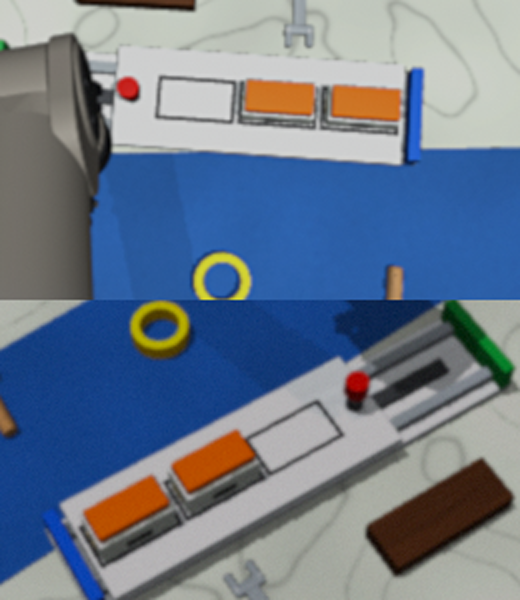

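Both modules sit in the nests, caps home with no neck visible. Nest 2 is empty and the knob is down. Next is unlocking.

>>> carry_out(rows="36 -8 0 -0.5;36 -8 0 0;36 -7 0 0;0 0 0 0;0 0 -40 0;0 0 0 0;0 0 0 0", claw=85)

```text
t: 27.92
eef_pos: [0.6274, 0.1084, 0.1614]
tool_rot: [0.0, 0.74, 0.673, 0.0]
contact_force: [0.6, 0.1, 0.8]
gripper_width: 0.994
grasp_force: 0.0
```

>>> carry_out(rows="-3 6.5 -30 0.5;0 0 -40 0;0 0 -20 0;0 0 -8 0;0 0 0 0")

```text
t: 28.55
eef_pos: [0.6248, 0.1154, 0.0632]
tool_rot: [0.0, 0.737, 0.676, 0.0]
contact_force: [0.9, 0.1, 0.2]
gripper_width: 0.996
grasp_force: 0.0
```

>>> carry_out(rows="0 0 0 0;0 0 0 0;0 0 0 0;0 0 0 0;0 0 0 0", claw=15, force=50)

```text
t: 29.18
eef_pos: [0.624, 0.1157, 0.063]
tool_rot: [-0.0, 0.736, 0.676, 0.0]
contact_force: [-2.0, -0.1, 5.4]
gripper_width: 0.311
grasp_force: 48.9
```

>>> carry_out(rows="0 0 6 0;0 0 6 0;0 0 6 0;0 0 2 0;0 0 0 0")

```text
t: 29.8
eef_pos: [0.6238, 0.1157, 0.0814]
tool_rot: [0.0, 0.736, 0.677, -0.0]
contact_force: [5.3, 0.6, -16.8]
gripper_width: 0.313
grasp_force: 51.7
```

>>> carry_out(rows="0.3 4 -0.5 0;0.7 8 -0.5 0;0.9 10 0 0;0.9 10 0 0;0.9 10 0 0;0.9 10 0 0;0.9 10 0 0;0.7 8 0 0;0.3 4 0 0;0 0 0 0")

```text
t: 31.05
eef_pos: [0.6304, 0.191, 0.0813]
tool_rot: [-0.001, 0.736, 0.677, 0.0]
contact_force: [-1.4, -0.1, -7.5]
gripper_width: 0.31
grasp_force: 52.5
```

>>> carry_out(rows="0.3 4 0 0;0.7 8 0 0;0.9 10 0 0;0.9 10 0 0;0.9 10 0 0;0.7 8 0 0;0.4 5 0 0;0.3 4 0 0;0 0 0 0")

```text
t: 32.17
eef_pos: [0.6354, 0.2494, 0.0813]
tool_rot: [-0.0, 0.736, 0.677, 0.0]
contact_force: [-3.8, -1.7, -7.0]
gripper_width: 0.312
grasp_force: 52.7
```

>>> carry_out(rows="0.2 3 0 0;0.2 3 0 0;0.1 2 0 0;0 0 0 0")

```text
t: 32.67
eef_pos: [0.6359, 0.2554, 0.0813]
tool_rot: [0.0, 0.737, 0.676, -0.001]
contact_force: [-4.8, -5.5, -5.9]
gripper_width: 0.313
grasp_force: 52.8
```

>>> carry_out(rows="0.2 2 0 0;0.2 2 0 0;0 0 0 0")

```text
t: 33.05
eef_pos: [0.636, 0.2556, 0.0812]
tool_rot: [0.001, 0.737, 0.675, -0.003]
contact_force: [-7.3, -11.5, -3.1]
gripper_width: 0.31
grasp_force: 53.1
```

>>> carry_out(rows="0 0 -6 0;0 0 -6 0;0 0 -6 0;0 0 -1 0;0 0 0 0")

```text
t: 33.67
eef_pos: [0.6361, 0.2557, 0.0631]
tool_rot: [0.001, 0.737, 0.675, -0.003]
contact_force: [-8.6, -12.7, 3.5]
gripper_width: 0.31
grasp_force: 53.9
```

Release, then press from the top.

>>> carry_out(rows="0 -3 0 0;0 0 0 0;0 0 0 0;0 0 30 0;0 0 25 0;0 0 0 0", claw=85)

```text
t: 34.42
eef_pos: [0.6386, 0.2587, 0.12]
tool_rot: [0.001, 0.736, 0.677, 0.003]
contact_force: [0.7, 0.1, -1.2]
gripper_width: 0.995
grasp_force: 0.0
```

>>> carry_out(rows="0 0 0 0;0 0 0 0;0 0 0 0;0 0 0 0", claw=0)

```text
t: 34.92
eef_pos: [0.6365, 0.2575, 0.117]
tool_rot: [0.0, 0.736, 0.676, -0.0]
contact_force: [0.0, 0.0, 0.4]
gripper_width: 0.14
grasp_force: 0.0
```

>>> carry_out(rows="0 -2 0 0;0 0 -10 0;0 0 -8 0;0 0 -4 0;0 0 -4 0;0 0 -1 0;0 0 0 0")

```text
t: 35.8
eef_pos: [0.6368, 0.2557, 0.0939]
tool_rot: [-0.001, 0.737, 0.676, 0.001]
contact_force: [-10.4, -2.8, 25.5]
gripper_width: -0.001
grasp_force: 12.4
```

>>> carry_out(rows="0 0 40 0;0 0 50 0;-30 20 20 0;-50 30 0 0;-50 30 0 0;0 0 0 0;0 0 0 0")

```text
t: 36.67
eef_pos: [0.507, 0.3355, 0.2006]
tool_rot: [0.0, 0.736, 0.677, 0.0]
contact_force: [0.6, 0.3, 0.5]
gripper_width: 0.004
grasp_force: 0.0
```

```bash
python3 look.py e; python3 -c "
import cv2
cv2.imwrite('pics/e2.png',cv2.resize(cv2.imread('pics/es.png')[150:350,230:500],None,fx=2.5,fy=2.5))"
```

```text
orange [282.4545 214.4669] [370.5617 250.6136] [0.6206 0.0681 0.0902] gap 0.0017 [80.1 37.1] 85.2 [82.8 38.3] 85.0
orange [325.5051 217.2363] [329.8037 272.7371] [ 0.6122 -0.0371  0.0903] gap 0.0012 [81.5 37.1] 84.7 [83.6 38.2] 85.1
knob [0.6355 0.2542 0.0899] 0.0017777664948194784
top nest? [243.3568 215.6047] [0.6299 0.1728 0.042 ]
top nest? [323.5609 220.5367] [ 0.6138 -0.0328  0.042 ]
```

View pics/e2.png

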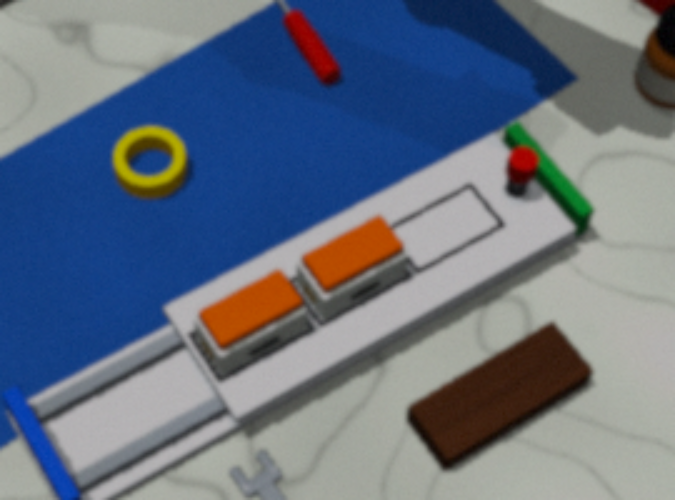

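View pics/et.png

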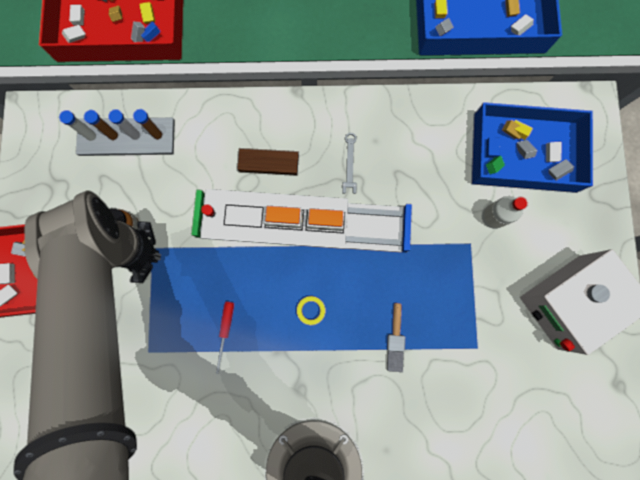

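The carrier is against the green stop with the pin down. Both modules are still centred in their nests with caps home, and the bystanders haven't moved.

```bash
python3 -c "
from station import *
print(hand_in())"
```

```text
the job is handed in; nothing more can be done
None
```

The job is handed in: I found two modules, and both are centred in their nests with caps fully home; the carrier is at the green stop with the lock pin fully down, and no bystanders were moved.

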